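# Screen mixed sleeves and nuts over a bar grate

## Robot

A 6-joint arm with a two-finger parallel gripper is mounted at the origin on a cart in front of the work surface, level with it; the furniture and walls round the work are solid. World frame = base frame: x ahead of the robot, y to its left, z up, the work surface at z = 0. Lengths are in mm, angles in degrees, forces in N, time in s.
With the tool pointing down it reaches from about 350 to 850 mm from the base axis. Payload 8.1 kg.
Tool frame: the origin (TCP) lies midway between the tips of the shut fingers; the grasp point (between the pads) lies 19 mm behind it; z points along the fingers, y is the line along which they close (so a half turn about z gives the same grasp; the last joint's range is limited). The gripper opens to 85 mm and grips with 20 to 120 N. Pads are 22 mm wide; open, the fingers measure 114 mm over their backs; the gripper's body (76 mm by 85 mm) begins 54 mm behind the grasp point. The pads swing forward as they close: fully open they stand 13 mm farther back than shut.
Start: joints at [-73.934, 7.471, 85.268, -0, 87.261, -4.893], TCP at [214.638, -560.3, 231.292] pointing down, gripper open.
Joint ranges: [-169.43, 169.43], [-51.17, 129.36], [1.28, 143.12], [-76.62, 256.62], [0, 156.53], [-152.29, 152.29]. Speed limits (degrees/s): [136.94, 136.94, 159.86, 180, 180, 180].

## Interface

Orientations are given as [roll, pitch, yaw] about the fixed x, y, z axes, in that order (R = Rz(yaw) Ry(pitch) Rx(roll)).
In Python, from bench import r gives the robot as it stands.
- The arm moves only by the shell command python3 steer.py 'ROWS' [FORCE]. ROWS is a JSON list of rows, 1 to 8 of them, each of 7 numbers: a rotation vector rx, ry, rz in degrees, then dx, dy, dz in units of 5 mm, then the finger opening in mm; each row is the pose to reach, as a shift and turn from the pose commanded when the command began, along the tool's axes at that moment; what a row does not reach only later rows make up. A row lasts 1/8 s, in which the tool goes at most 62.5 mm and 10.7 degrees, less where a joint would pass 70% of its speed; a pose out of reach is approached as far as the arm can. The fingers move at their own pace and stop on an object; FORCE is the grip in N (left out, the last holds). Time passes only in rows, so rows that do not move let the fingers close. It prints the time, the measured TCP pose, the force, the opening and the grip force at its end. Input that does not fit is refused with a message, and nothing moves.
- r.sense(): the state, without advancing time (a new reading comes with each control period).
- r.snapshot(name): name is "scene" or "top" or "wrist"; returns a dict with "pixels" (384x512x3 uint8, blue, green, red), "fx", "fy", "cx", "cy" (pixels), "D" ([k1, k2, p1, p2, k3] as OpenCV has them; the pictures are not rectified), "pose" (4x4, takes a point from camera to world coordinates). Camera axes: x right, y up, looking along -z (the intrinsics and any distortion apply to the point x, -y, -z); pixel columns grow to the right and rows downward; lengths in mm; the calibration is good to about 2 mm. A picture is of the moment at which its call begins. There is no depth.
- r.hand_in(): hands the job in; it is judged then, once.
The state is a dict: "time": time; "joint_pos": joint angles; "qd": joint speeds; "joint_efforts": joint torques, N m; "tool_pos": TCP position; "tcp_rot": TCP orientation; "ft_force": force on the tool from outside, world axes, zero at the start; "wrist_torque": the same for the moment, N m; "finger_gap": finger opening in mm; "grip_force": force on a finger pad.
Only numpy, scipy, OpenCV 4.12 (cv2) and the standard library are available. Lean on these libraries where they do the work, as an engineer would, in place of code of your own. Each camera call takes 0.05 s, during which the arm holds its last target. There are 200 camera calls.

## Task

Push the grey tray fully home under the grate, then raise the pan by its bar to tip the mixed pieces onto the grate, so that the thin sleeves drop through into the big compartment and the thick nuts stay on top. Then pick every nut off the grate into the tray's small compartment, leave the pan lowered flat and the tray still home, and do not disturb the black sleeves that stand behind.

Things in the scene. Friction and masses are not known exactly. Their poses are not given: they have to be found in the camera images.
- stand: Fixed sorting stand of grey steel, 320 x 190 mm. Origin on the bench below the middle of the pan's hinge (147 mm up); its x axis points from the pan towards the free ends of the grate bars (away from the robot), y to the left, z up. Its left end plate (inner face y = +92 mm) is the stop for the tray; its posts guide the tray along y.
- grate (a point): Middle of the top of the grate, 115 mm above the bench; it slopes down away from the pan by 0.33 rad (bar tops 135 mm high at x = 0, 97 mm at x = 112). Four round bars, 12 mm thick, along the stand's x from 0 to 112 mm at y = -66, -22, 22, 66 mm: clear gaps 32 mm. Each far end turns up by 36 mm as a stop. Side strips (y = 72 to 92 mm) carry a lip 12 mm high.
- tray_home (a point): Point on the bench where the tray's origin lies when the tray is fully home against the left end plate (stand x = 55 mm, y = -97 mm).
- pan (a joint): Hinge of the tipping pan, rad: 0 = flat on its rest, grows as the near end is raised, stop at 0.95. Axis: stand's y axis, 147 mm above the stand's origin. Swings freely and falls back flat when let go. The pieces slide off between about 0.2 and 0.9 rad.
- pan_bar (a point): Middle of the pan's lifting bar, round, 12 mm thick, 140 mm long along the stand's y; with the pan flat 95 mm nearer than the hinge axis and 85 mm above it, free for 40 mm below. It turns with the pan. Pan: aluminium, 0.45 kg, 152 x 144 mm (stand x = -156 to -4 mm), walls 30 mm, open towards the grate, two low guide ribs in line with the bars.
- tray: Loose grey plastic tray, 178 x 346 x 40 mm, walls 4 mm, floor 3 mm, 0.6 kg. Origin on its underside below the middle of the divider, a wall across it 5 mm thick, 92 mm high; axes parallel to the stand's. Starts partly under the grate, 55 to 110 mm short of home, and slides along the stand's y between posts (5 mm play); can be pushed high on the divider's right face.
- big_part (a point): Middle of the floor of the tray's big compartment (tray y = 3 to 183 mm, x = -85 to 85 mm), the part that goes under the grate.
- small_part (a point): Middle of the floor of the tray's small compartment (tray y = -155 to -3 mm, x = -85 to 85 mm), which stays outside, right of the grate.
- gold_0_mid (a point): Centre of a thin piece: sleeve 80 mm long and 22 mm thick (its y axis runs along its length), orange with a grey shank, 0.09 kg. Some of the three may be absent. Starts in the pan near the grate, lengthwise.
- nut_0: Thick piece: plain steel hexagonal nut body, 60 mm long, 36 mm across flats, 41.6 mm across corners, 0.2 kg, oiled. Origin at its centre, x axis along its length. Some of the three may be absent. Starts in the pan behind the sleeves, lengthwise. Too thick for the gaps of the grate.
- gold_1_mid (a point): Centre of a thin piece: sleeve 80 mm long and 22 mm thick (its y axis runs along its length), orange with a grey shank, 0.09 kg. Some of the three may be absent. Starts in the pan near the grate, lengthwise.
- nut_1: Thick piece: plain steel hexagonal nut body, 60 mm long, 36 mm across flats, 41.6 mm across corners, 0.2 kg, oiled. Origin at its centre, x axis along its length. Some of the three may be absent. Starts in the pan behind the sleeves, lengthwise. Too thick for the gaps of the grate.
- gold_2_mid (a point): Centre of a thin piece: sleeve 80 mm long and 22 mm thick (its y axis runs along its length), orange with a grey shank, 0.09 kg. Some of the three may be absent. Starts in the pan near the grate, lengthwise.
- nut_2: Thick piece: plain steel hexagonal nut body, 60 mm long, 36 mm across flats, 41.6 mm across corners, 0.2 kg, oiled. Origin at its centre, x axis along its length. Some of the three may be absent. Starts in the pan behind the sleeves, lengthwise. Too thick for the gaps of the grate.
- sleeve_0: Bystander: black sleeve standing on end behind the stand, 21 mm thick, 76 mm tall, origin at the middle of its foot. Leave alone.
- sleeve_1: Bystander: black sleeve standing on end behind the stand, 21 mm thick, 76 mm tall, origin at the middle of its foot. Leave alone.

How it is judged (in metres and radians):
On the way, in this order (a step that is already met when the one before it is completed fails the run):
1. the tray is home under the grate, the pan still flat (horizontal distance between tray and tray_home below 0.015 m and value of joint pan below 0.1 rad), for 0.2 s.
2. the pan is being raised with the tray home (horizontal distance between tray and tray_home below 0.015 m and value of joint pan above 0.12 rad), for 0.02 s.
3. all nuts lie on the grate and all thin sleeves lie in the big compartment of the tray (y of gold_0_mid in the frame of tray between 0.002 and 0.184 m and x of gold_0_mid in the frame of tray between -0.086 and 0.086 m and z of gold_0_mid in the frame of tray between 0 and 0.07 m and y of gold_1_mid in the frame of tray between 0.002 and 0.184 m and x of gold_1_mid in the frame of tray between -0.086 and 0.086 m and z of gold_1_mid in the frame of tray between 0 and 0.07 m and y of gold_2_mid in the frame of tray between 0.002 and 0.184 m and x of gold_2_mid in the frame of tray between -0.086 and 0.086 m and z of gold_2_mid in the frame of tray between 0 and 0.07 m and x of nut_0 in the frame of stand between 0 and 0.135 m and y of nut_0 in the frame of stand between -0.09 and 0.09 m and z of nut_0 in the frame of stand between 0.095 and 0.195 m and x of nut_1 in the frame of stand between 0 and 0.135 m and y of nut_1 in the frame of stand between -0.09 and 0.09 m and z of nut_1 in the frame of stand between 0.095 and 0.195 m and x of nut_2 in the frame of stand between 0 and 0.135 m and y of nut_2 in the frame of stand between -0.09 and 0.09 m and z of nut_2 in the frame of stand between 0.095 and 0.195 m), for 0.2 s.
At the end, for the whole second after the job is handed in: The tray's origin is within 15 mm of its home point, the pan is flat (under 0.08 rad), every thin sleeve present lies in the tray's big compartment and every nut present in its small compartment, all at rest (horizontal distance between tray and tray_home below 0.015 m and value of joint pan below 0.08 rad and y of gold_0_mid in the frame of tray between 0.002 and 0.184 m and x of gold_0_mid in the frame of tray between -0.086 and 0.086 m and z of gold_0_mid in the frame of tray between 0 and 0.07 m and y of gold_1_mid in the frame of tray between 0.002 and 0.184 m and x of gold_1_mid in the frame of tray between -0.086 and 0.086 m and z of gold_1_mid in the frame of tray between 0 and 0.07 m and y of gold_2_mid in the frame of tray between 0.002 and 0.184 m and x of gold_2_mid in the frame of tray between -0.086 and 0.086 m and z of gold_2_mid in the frame of tray between 0 and 0.07 m and y of nut_0 in the frame of tray between -0.156 and -0.002 m and x of nut_0 in the frame of tray between -0.086 and 0.086 m and z of nut_0 in the frame of tray between 0 and 0.07 m and y of nut_1 in the frame of tray between -0.156 and -0.002 m and x of nut_1 in the frame of tray between -0.086 and 0.086 m and z of nut_1 in the frame of tray between 0 and 0.07 m and y of nut_2 in the frame of tray between -0.156 and -0.002 m and x of nut_2 in the frame of tray between -0.086 and 0.086 m and z of nut_2 in the frame of tray between 0 and 0.07 m and linear speed of each of nut_0, nut_1, nut_2, tray below 0.03 m/s); the robot touches nothing.
It fails at once if a standing black sleeve is moved by more than 30 mm or toppled (distance of any of sleeve_0, sleeve_1 from where it was at the start of the episode above 0.03 m or angle between any of sleeve_0, sleeve_1's own z axis and vertical above 0.6 rad).
Of gold_0, gold_1, gold_2 only 1 to 3 are there at a start; the rules pass over those that are not, and their reading is None.
Of nut_0, nut_1, nut_2 only 2 to 3 are there at a start; the rules pass over those that are not, and their reading is None.
At some moment in a run one of nut_0, nut_1, nut_2 may be knocked a few centimetres aside while the robot is not near it.
Once in a run the grip may slacken for a moment while it holds something.
It also fails if it takes over 208 s, if anything falls off the work surface, if the arm or the gripper's body presses on something with over 40 N, if the wrist force passes 120 N, or if a joint passes its speed limit or range.

## Working session

There is one attempt and no reset: what is moved stays moved. The work goes in short steps, Python scripts to look and compute and a shell command to move; the robot and the scene stay as the last step left them, time stands still between calls to the robot, and variables do not carry over. Pictures are saved under pics/ and viewed, at most 16 in all, crops included, and the job is handed in when it is done.

```bash
ls; mkdir -p pics
cat > h.py <<'E'
import cv2,numpy as np
from bench import r
def snap(n,f):
    s=r.snapshot(n); cv2.imwrite('pics/'+f,s['pixels']); np.save('pics/'+f+'.npy',s,allow_pickle=True); return s
def load(f): return np.load('pics/'+f+'.npy',allow_pickle=True).item()
def ray(s,u,v):
    K=np.array([[s['fx'],0,s['cx']],[0,s['fy'],s['cy']],[0,0,1.]])
    p=cv2.undistortPoints(np.array([[[u,v]]],float),K,np.array(s['D'],float))[0,0]
    T=np.array(s['pose']); return T[:3,3],T[:3,:3]@np.array([p[0],-p[1],-1.])
def onz(s,u,v,z):
    o,d=ray(s,u,v); return o+d*(z-o[2])/d[2]
def proj(s,P):
    T=np.array(s['pose']); c=T[:3,:3].T@(np.array(P,float)-T[:3,3])
    K=np.array([[s['fx'],0,s['cx']],[0,s['fy'],s['cy']],[0,0,1.]])
    c=np.array([c[0],-c[1],-c[2]])
    return cv2.projectPoints(c.reshape(1,1,3),np.zeros(3),np.zeros(3),K,np.array(s['D'],float))[0].ravel()
E
python3 - <<'E'
from h import *
a=snap('top','top0.png');b=snap('scene','scene0.png')
for s in(a,b): print(s['fx'],s['cx'],s['cy'],s['D'],np.round(s['pose'],3))
print(r.sense())
E
```

```text
bench.py
pics
steer.py
382.7712158164801 251.21396178699482 192.49012805363628 [-0.12624211  0.          0.          0.          0.        ] [[-2.20000e-02  9.83000e-01 -1.82000e-01  3.41614e+02]
 [-1.00000e+00 -2.30000e-02 -7.00000e-03 -4.05654e+02]
 [-1.10000e-02  1.82000e-01  9.83000e-01  9.76935e+02]
 [ 0.00000e+00  0.00000e+00  0.00000e+00  1.00000e+00]]
480.5387441448349 249.0487871756936 192.74849792904533 [-0.13806226  0.          0.          0.          0.        ] [[ 8.71000e-01  3.59000e-01 -3.35000e-01  1.74256e+02]
 [-4.91000e-01  6.44000e-01 -5.87000e-01 -9.87055e+02]
 [ 5.00000e-03  6.76000e-01  7.37000e-01  9.13798e+02]
 [ 0.00000e+00  0.00000e+00  0.00000e+00  1.00000e+00]]
{'time': 0.1, 'joint_pos': array([-7.39345151e+01,  7.51186714e+00,  8.53241877e+01, -9.32376126e-04,
        8.72616912e+01, -4.89290228e+00]), 'qd': array([ 9.42241953e-05, -6.68295520e-02, -1.75944235e-01,  5.49657536e-02,
        6.85525353e-02, -4.72015293e-02]), 'joint_efforts': array([ 1.85340992e-03, -5.70947957e+01, -5.01945519e+01, -5.69236477e-05,
        8.12842132e-03,  6.90202523e-05]), 'tool_pos': array([ 214.49043176, -559.81063669,  230.32700796]), 'tcp_rot': array([-1.79902531e+02, -7.40926027e-03,  2.09584262e+01]), 'ft_force': array([-0.49649457,  0.210396  , -0.19976222]), 'wrist_torque': array([0.02976781, 0.04002351, 0.06795024]), 'grip_force': 0.0, 'finger_gap': 85.15521088738036}
```
View pics/top0.png

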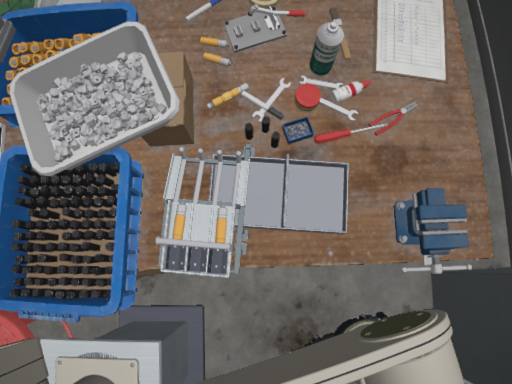

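View pics/scene0.png

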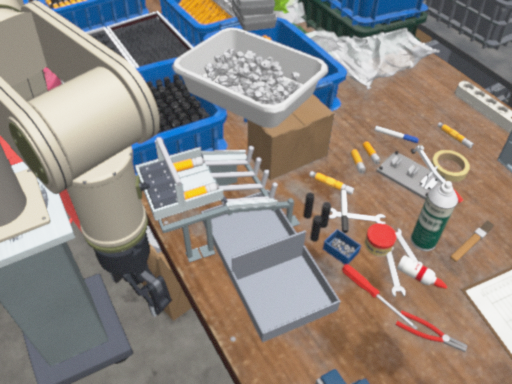

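The top view shows the stand at about (160–248, 150–275), with two orange sleeves in the pan and three dark nuts behind the bar. The tray spans (240–348, 157–232), its divider is near (286, 195), and black sleeves stand near (250–275, 130). I'll enlarge both views to measure.

Run:
```python
from h import *
a=load('top0.png')['pixels'][140:285,145:360]; b=load('scene0.png')['pixels'][135:345,130:345]
cv2.imwrite('pics/c1.png',cv2.resize(a,None,fx=3.7,fy=3.7,interpolation=cv2.INTER_CUBIC))
cv2.imwrite('pics/c2.png',cv2.resize(b,None,fx=2.8,fy=2.8,interpolation=cv2.INTER_CUBIC))
```

View pics/c1.png

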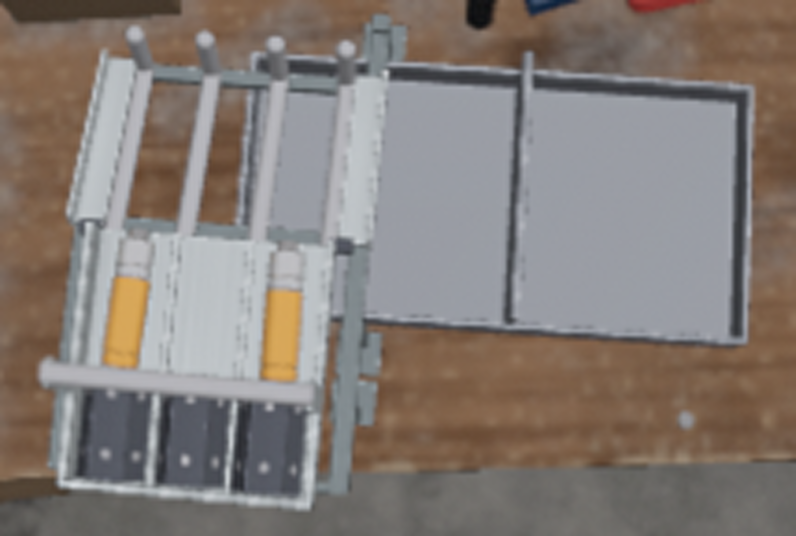

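View pics/c2.png

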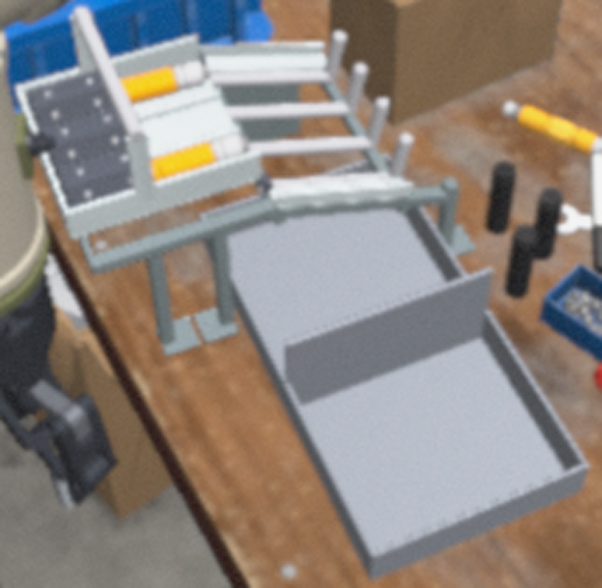

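The crops show two sleeves, three nuts at the rear of the pan, and four stop tips at c1 (135,35), (207,38), (275,44) and (346,48). The bar runs from (45,373) to (315,393). The tray's right corners are at (752,88) and (745,343).

Run:
```python
from h import *
a=load('top0.png'); b=load('scene0.png')
T=lambda u,v,z: onz(a,145+u/3.7-.4,140+v/3.7-.4,z)
S=lambda u,v,z: onz(b,130+u/2.8-.4,135+v/2.8-.4,z)
p=lambda *x: print(*[np.round(i,1) if not isinstance(i,str) else i for i in x])
for z in(120,127,133):
    t=np.array([T(u,v,z) for u,v in((135,35),(207,38),(275,44),(346,48))]); p('tips',z,t[:,:2].ravel(),np.linalg.norm(np.diff(t,axis=0),axis=1))
    t=np.array([S(u,v,z) for u,v in((340,36),(359,68),(382,102),(405,139))]); p('tipsS',z,t[:,:2].ravel())
A,B=T(45,373,232),T(315,393,232); p('bar',A,B,np.linalg.norm(A-B))
A,B=S(80,13,232),S(139,158,232); p('barS',A,B,np.linalg.norm(A-B))
p('traycorn z40',T(752,88,40),T(745,343,40),T(252,55,40)); p('S',S(586,466,40),S(374,572,40))
p('div z92',T(527,55,92),T(510,322,92)); p('divS',S(489,270,92),S(288,344,92))
print('sleeves',S(503,230,0),S(548,255,0),S(519,293,0), 'top',S(503,165,76),S(548,192,76),S(525,230,76))
```

```text
tips 120 [ 607.9 -237.1  604.6 -283.1  599.4 -326.2  595.6 -370.9] [46.1 43.4 44.9]
tipsS 120 [ 613.3 -225.2  607.4 -268.6  603.5 -313.7  598.1 -359.4]
tips 127 [ 605.7 -238.5  602.4 -284.1  597.3 -326.8  593.5 -371.2] [45.7 43.  44.5]
tipsS 127 [ 609.5 -231.9  603.6 -274.9  599.8 -319.6  594.3 -365. ]
tips 133 [ 603.9 -239.7  600.6 -284.9  595.5 -327.4  591.7 -371.4] [45.4 42.7 44.2]
tipsS 133 [ 606.2 -237.7  600.3 -280.4  596.5 -324.7  591.1 -369.7]
bar [ 388.6 -213.1  232. ] [ 375.7 -356.3  232. ] 143.8
barS [ 389.7 -211.7  232. ] [ 368.3 -373.9  232. ] 163.7
traycorn z40 [ 584.7 -645.8   40. ] [ 410.3 -629.4   40. ] [ 616.  -302.8   40. ]
S [ 584.5 -645.8   40. ] [ 405.6 -641.    40. ]
div z92 [ 596.3 -487.    92. ] [ 423.6 -469.6   92. ]
divS [ 597.  -488.6   92. ] [ 428.5 -473.8   92. ]
sleeves [ 680.09729417 -401.55902045    0.        ] [ 698.5386049 -444.3618568    0.       ] [ 652.83713795 -466.05791214    0.        ] top [ 678.32026386 -390.9776038    76.        ] [ 694.0263465  -434.59955203   76.        ] [ 653.67089035 -459.03370937   76.        ]
```

```bash
cat >> h.py <<'E'
from scipy.spatial.transform import Rotation as Ro
O=np.array([477.5,-294,0.]); YAW=-5.2
RS=Ro.from_euler('z',YAW,degrees=True)
def st(P): return RS.inv().apply(np.array(P)-O)     # world->stand
def wo(P): return RS.apply(np.array(P,float))+O      # stand->world
def go(P,tilt=0,psi=0):
    """tool rows for TCP at stand point P; tool y = stand x (turned psi about vertical), tilt>0: tip points back to the robot"""
    s=r.sense(); R=Ro.from_euler('xyz',s['tcp_rot'],degrees=True)
    G=Ro.from_euler('z',YAW+psi,degrees=True)*Ro.from_euler('y',tilt,degrees=True)*Ro.from_matrix(np.array([[0,1,0],[1,0,0],[0,0,-1]]))
    print('rotvec',np.round((R.inv()*G).as_rotvec(degrees=True),1),'shift',np.round(R.inv().apply(wo(P)-s['tool_pos']),1),'now stand',np.round(st(s['tool_pos']),1),'t',round(s['time'],2),'grip',round(s['finger_gap'],1),round(s['grip_force'],1))
E
python3 -c "
from h import *
go([65,-215,140])"
```

```text
rotvec [ -0.1  -0.1 -63.8] shift [304.2  67.6  90.3] now stand [-237.8 -288.6  230.3] t 0.1 grip 85.2 0.0
```

The manual's scale: shifts go in units of 5 mm. Converting my numbers, 304 mm is 60.8, 250 mm is 50.

```bash
python3 steer.py '[[0, 0, -10, 10, 2.2, 3, 0], [0, 0, -20, 20, 4.4, 6, 0], [0, 0, -30, 30, 6.8, 9, 0], [0, 0, -40, 40, 9, 12, 0], [0, 0, -50, 50, 11.2, 15, 0], [0, 0, -60, 60.8, 13.6, 18, 0], [0, 0, -63.8, 60.8, 13.6, 18, 0], [0, 0, -63.8, 60.8, 13.6, 18, 0]]'; python3 -c "
from h import *
go([65,-215,78])"
```

```text
time: 1.1
tool_pos: [523.0, -514.2, 139.7]
tcp_rot: [-179.9, -0.1, 84.8]
ft_force: [-0.0, -0.1, 0.7]
finger_gap: -0.1
grip_force: 0.0
rotvec [-0.1 -0.1 -0. ] shift [ 0.1 -0.2 61.7] now stand [  65.3 -215.2  139.7] t 1.1 grip -0.1 0.0
```

```bash
python3 steer.py '[[0, 0, 0, 0, 0, 6, 0], [0, 0, 0, 0, 0, 12.4, 0], [0, 0, 0, 2, 0, 12.4, 0], [0, 0, 0, 5, 0, 12.4, 0], [0, 0, 0, 8, 0, 12.4, 0], [0, 0, 0, 11, 0, 12.4, 0], [0, 0, 0, 14, 0, 12.4, 0], [0, 0, 0, 17, 0, 12.4, 0]]'; python3 steer.py '[[0, 0, 0, 1.6, 0, 0, 0], [0, 0, 0, 2.4, 0, 0, 0], [0, 0, 0, 3.2, 0, 0, 0], [0, 0, 0, 3.6, 0, 0, 0], [0, 0, 0, 4, 0, 0, 0], [0, 0, 0, 4, 0, 0, 0]]'
```

```text
time: 2.1
tool_pos: [531.6, -430.7, 81.6]
tcp_rot: [179.8, 0.2, 84.8]
ft_force: [-0.1, -5.6, 2.2]
finger_gap: -0.1
grip_force: 3.0
time: 2.85
tool_pos: [535.4, -414.1, 83.0]
tcp_rot: [179.5, 0.5, 84.7]
ft_force: [7.9, -15.0, -0.9]
finger_gap: 0.2
grip_force: 7.8
```

```bash
python3 -c "
from h import *
print(st(r.sense()['tool_pos']))
a=snap('scene','scene1.png')
cv2.imwrite('pics/c3.png',cv2.resize(a['pixels'][100:345,120:385],None,fx=2.4,fy=2.4,interpolation=cv2.INTER_CUBIC))
for P in ([55-86,-97-159,40],[55+86,-97-159,40],[55+88,-97,92],[-31,-97,92]): print(proj(a,wo(P)), (proj(a,wo(P))-[120,100])*2.4)
"
```

```text
[  68.59442589 -114.37482864   83.02330909]
[247.36584476 298.01484309] [305.67802741 475.23562341]
[319.8459417  269.38972621] [479.63026007 406.5353429 ]
[288.67064555 202.94312358] [404.80954931 247.06349659]
[217.66744318 227.29063922] [234.40186364 305.49753414]
```

View pics/c3.png

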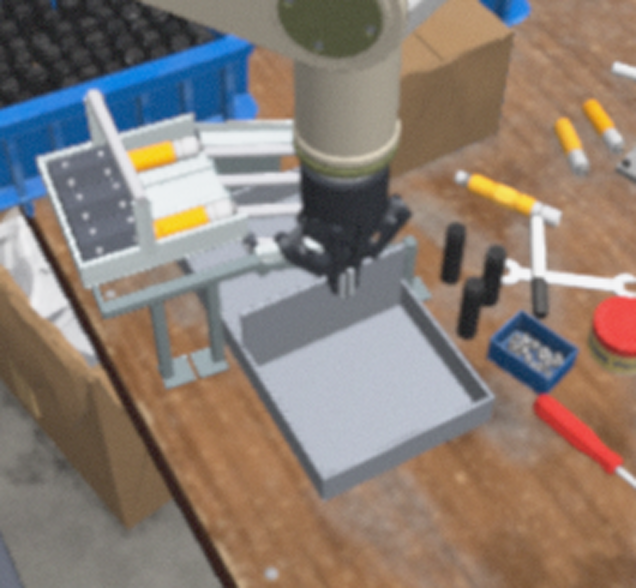

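```bash
python3 -c "
from h import *
a=load('scene1.png')
for u,v,z in((322,490,0),(321,470,40),(492,400,40),(242,322,92),(413,240,92)): print(st(onz(a,120+u/2.4-.3,100+v/2.4-.3,z)).round(1))
b=load('scene0.png')
S=lambda u,v,z: st(onz(b,130+u/2.8-.4,135+v/2.8-.4,z)).round(1)
print(S(586,466,40),S(374,556,40),S(489,270,92),S(288,344,92))
"; python3 steer.py '[[0, 0, 0, 0.6, 0, 0, 0], [0, 0, 0, 1.2, 0, 0, 0], [0, 0, 0, 1.2, 0, 0, 0]]'
```

```text
[ -14.6 -253.6    0. ]
[ -17.1 -255.8   40. ]
[ 154.6 -253.6   40. ]
[ -32.  -116.3   92. ]
[154.1 -91.1  92. ]
[ 138.4 -340.7   40. ] [ -35. -341.   40.] [ 136.6 -183.    92. ] [ -32.5 -183.5   92. ]
time: 3.28
tool_pos: [536.5, -412.6, 85.0]
tcp_rot: [179.3, 0.9, 84.7]
ft_force: [7.9, -31.3, -0.9]
finger_gap: 0.2
grip_force: 15.1
```

```bash
python3 steer.py '[[0, 0, 0, -4, 0, 0, 0], [0, 0, 0, -8, 0, 0, 0], [0, 0, 0, -10, 0, -8, 0], [0, 0, 0, -16, 0, -18, 0], [0, 0, 0, -26, 0, -24, 0], [0, 0, 0, -38, 0, -24, 0], [0, 0, 0, -48, 0, -24, 0], [0, 0, 0, -48, 0, -24, 0]]'; python3 -c "
from h import *
a=snap('scene','scene2.png');b=snap('top','top2.png')
c=np.hstack([cv2.resize(a['pixels'][150:330,150:350],(400,360),interpolation=cv2.INTER_CUBIC),cv2.resize(b['pixels'][140:290,150:350],(400,300),interpolation=cv2.INTER_CUBIC).copy() if 0 else cv2.copyMakeBorder(cv2.resize(b['pixels'][130:290,150:350],(400,320),interpolation=cv2.INTER_CUBIC),0,40,0,0,cv2.BORDER_CONSTANT)])
cv2.imwrite('pics/c4.png',c)
"
```

```text
time: 4.28
tool_pos: [508.5, -645.6, 194.4]
tcp_rot: [-179.8, -0.3, 84.6]
ft_force: [-0.0, 1.2, 0.2]
finger_gap: -0.1
grip_force: 0.0
```

View pics/c4.png

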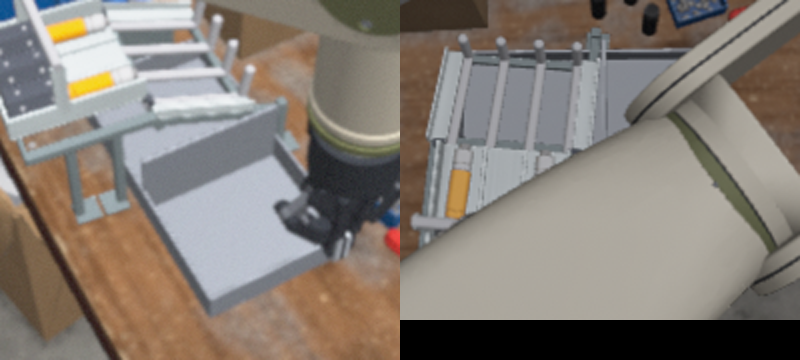

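```bash
python3 -c "
from h import *
a=load('scene2.png');b=load('top2.png')
S=lambda u,v,z: st(onz(a,150+u/2-.25,150+v/2-.25,z)).round(1)
print('div',S(140,163,92),S(277,102,92),'right',S(208,297,40))
T=lambda u,v,z: st(onz(b,150+(u-400)/2-.25,130+v/2-.25,z)).round(1)
print('left edge',T(463,60,40),T(459,140,40),'back rim',T(480,58,40),T(690,50,40))
print('post',T(597,35,100))
"
```

```text
div [ -30.9 -109.    92. ] [145.2 -90.7  92. ] right [ -19.2 -261.9   40. ]
left edge [119.8  82.9  40. ] [16.7 77.2 40. ] back rim [123.8  61.4  40. ] [ 151.8 -204.5   40. ]
post [145.2 -87.7 100. ]
```

The tray's origin is within about 5 mm of home, but the tray is yawed roughly 6°. I'll square it by pushing the near half of its right end wall.

```bash
python3 -c "
from h import *
go([-5,-310,24])"
```

```text
rotvec [-0.1 -0.2 -0.1] shift [ 33.8 -69.7 173.6] now stand [  64.9 -344.4  197.5] t 4.38 grip 0.4 0.0
```

```bash
python3 steer.py '[[0, 0, 0, 0, -8, 8, 0], [0, 0, 0, 2, -14, 18, 0], [0, 0, 0, 4, -14, 28, 0], [0, 0, 0, 6.6, -14, 34.8, 0], [0, 0, 0, 8.6, -14, 34.8, 0], [0, 0, 0, 10.6, -14, 34.8, 0], [0, 0, 0, 12.6, -14, 34.8, 0], [0, 0, 0, 14, -14, 34.8, 0]]'; python3 steer.py '[[0, 0, 0, 0.6, 0, 0, 0], [0, 0, 0, 1.2, 0, 0, 0], [0, 0, 0, 1.8, 0, 0, 0], [0, 0, 0, 1.8, 0, 0, 0]]'; python3 -c "
from h import *
go([-5,-267,24])"
```

```text
time: 5.38
tool_pos: [448.8, -569.4, 28.2]
tcp_rot: [179.8, 0.3, 84.8]
ft_force: [0.3, -20.3, -2.5]
finger_gap: 0.1
grip_force: 10.4
time: 5.88
tool_pos: [449.4, -569.1, 31.6]
tcp_rot: [179.5, 1.1, 84.6]
ft_force: [0.2, -31.7, -3.2]
finger_gap: 0.0
grip_force: 15.8
rotvec [ 0.5  1.1 -0.2] shift [ 9.6 -2.   7.4] now stand [  -3.1 -276.5   31.6] t 5.88 grip 0.0 15.8
```

To row units: -240 mm is -48, -180 mm is -36.

```bash
python3 steer.py '[[0, 0, 0, -4, 0, 0, 0], [0, 0, 0, -8, -12, -10, 0], [0, 0, 0, -10, -24, -20, 0], [0, 0, 0, -10, -36, -30, 0], [0, 0, 0, -10, -48, -30, 0], [0, 0, 0, -10, -48, -30, 0]]'; python3 -c "
from h import *
b=snap('top','top3.png')
cv2.imwrite('pics/c5.png',cv2.resize(b['pixels'][130:280,150:350],None,fx=4,fy=4,interpolation=cv2.INTER_CUBIC))
"
```

```text
time: 6.62
tool_pos: [202.8, -587.1, 178.2]
tcp_rot: [180.0, 0.2, 84.7]
ft_force: [0.6, -0.2, 0.1]
finger_gap: -0.1
grip_force: 0.0
```

View pics/c5.png

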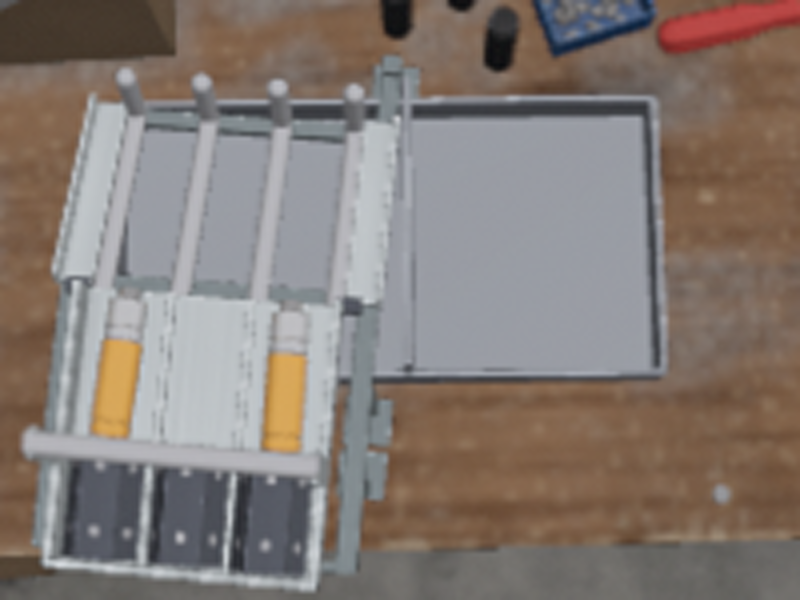

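```bash
python3 -c "
from h import *
b=load('top3.png')
T=lambda u,v,z: st(onz(b,150+u/4-.4,130+v/4-.4,z)).round(1)
print('back',T(145,103,40),T(230,102,40),T(658,98,40),'rightfront',T(665,376,40),'front',T(345,381,40),T(500,378,40))
print('div',T(406,100,92),T(409,368,92))
print('floor left',T(135,135,3),T(127,275,3))
print('post tops?',T(392,68,60), 'feet',T(380,400,0),T(390,445,0),T(410,70,0),T(375,455,0))
print('bar',T(30,440,232),T(318,465,232),'tips',T(125,75,134),T(354,92,134),'black',T(500,18,76),T(397,0,76))
"
```

```text
back [132.1  72.3  40. ] [136.2  17.9  40. ] [ 156.9 -253.6   40. ] rightfront [ -19.8 -264.8   40. ] front [-36.  -68.8  40. ] [ -27.7 -163.6   40. ]
div [129.7 -95.5  92. ] [ -30.9 -108.3   92. ]
floor left [120.   84.4   3. ] [26.3 80.   3. ]
post tops? [159.1 -84.3  60. ] feet [-42.8 -89.7   0. ] [-70.9 -98.1   0. ] [177.1 -93.8   0. ] [-77.9 -89.1   0. ]
bar [-94.2  72.  232. ] [-95.9 -70.  232. ] tips [122.3  66.1 134. ] [120.4 -66.8 134. ] black [ 190.7 -149.2   76. ] [198.2 -84.9  76. ]
```

The tray is still yawed about 4.5° and jammed against a post. I'll rotate it by pushing the front wall from inside the small compartment toward −x.

```bash
python3 -c "
from h import *
go([30,-225,110]); go([20,-225,16])"
```

```text
rotvec [-0.1  0.3 -0.2] shift [ 94.4 280.4  68.8] now stand [-250.7 -317.9  179.6] t 6.67 grip -0.1 0.0
rotvec [-0.1  0.3 -0.2] shift [ 94.8 270.5 162.8] now stand [-250.7 -317.9  179.6] t 6.67 grip -0.1 0.0
```

```bash
python3 steer.py '[[0, 0, 0, 4, 12, 0, 0], [0, 0, 0, 8, 24, 2, 0], [0, 0, 0, 12, 36, 8, 0], [0, 0, 0, 18, 46, 12, 0], [0, 0, 0, 18.8, 56, 14, 0], [0, 0, 0, 18.8, 56, 23, 0], [0, 0, 0, 18.8, 55, 32, 0], [0, 0, 0, 18.8, 54, 32.6, 0]]'; python3 steer.py '[[0, 0, 0, 0, -1.6, 0, 0], [0, 0, 0, 0, -3.2, 0, 0], [0, 0, 0, 0, -4.4, 0, 0], [0, 0, 0, 0, -5.4, 0, 0], [0, 0, 0, 0, -6.4, 0, 0], [0, 0, 0, 0, -7.2, 0, 0], [0, 0, 0, 0, -7.2, 0, 0]]'; python3 -c "
from h import *
go([-20,-225,16])"
```

```text
time: 7.68
tool_pos: [480.3, -514.1, 7.6]
tcp_rot: [-179.7, -0.3, 84.8]
ft_force: [-0.8, 0.6, -0.1]
finger_gap: -0.1
grip_force: 0.0
time: 8.55
tool_pos: [446.9, -514.6, 13.0]
tcp_rot: [179.9, 0.1, 84.8]
ft_force: [3.4, -0.8, 1.5]
finger_gap: -0.2
grip_force: 1.7
rotvec [ 0.1  0.1 -0. ] shift [-2.5 -9.5 -3. ] now stand [ -10.5 -222.5   13. ] t 8.55 grip -0.2 1.7
```

To row units: -5 mm is -1, -8 mm is -1.6.

```bash
python3 steer.py '[[0, 0, 0, 0, -1, 0, 0], [0, 0, 0, 0, -1.6, 0, 0], [0, 0, 0, 0, -1.6, 0, 0]]'; python3 steer.py '[[0, 0, 0, 0, 4, 0, 0], [0, 0, 0, 0, 10, -4, 0], [0, 0, 0, 0, 10, -12, 0], [0, 0, 0, 8, 10, -13.4, 0], [0, 0, 0, 16, 10, -13.4, 0], [0, 0, 0, 18.4, 10, -13.4, 0], [0, 0, 0, 20, 10, -13.4, 0]]'; python3 -c "
from h import *
go([45,-110,80])"
```

```text
time: 8.93
tool_pos: [438.8, -513.6, 12.5]
tcp_rot: [180.0, 0.0, 84.8]
ft_force: [3.0, -2.7, 2.6]
finger_gap: -0.1
grip_force: 1.8
time: 9.8
tool_pos: [497.0, -417.6, 78.5]
tcp_rot: [-179.9, -0.0, 84.8]
ft_force: [0.3, 0.0, -0.3]
finger_gap: 0.1
grip_force: 0.0
rotvec [-0.1 -0.  -0. ] shift [11.3 14.3 -1.5] now stand [  30.7 -121.3   78.5] t 9.8 grip 0.1 0.0
```

To row units: 14 mm is 2.8, 12 mm is 2.4.

```bash
python3 steer.py '[[0, 0, 0, 0, 2.8, -0.4, 0], [0, 0, 0, 1, 2.8, -0.4, 0], [0, 0, 0, 1.8, 2.8, -0.4, 0], [0, 0, 0, 2.4, 2.8, -0.4, 0], [0, 0, 0, 3, 2.8, -0.4, 0], [0, 0, 0, 3, 2.8, -0.4, 0]]'; python3 -c "
from h import *
go([45,-110,80])"; python3 steer.py '[[0, 0, 0, -8, 0, 0, 0], [0, 0, 0, -16, -12, -10, 0], [0, 0, 0, -26, -24, -20, 0], [0, 0, 0, -38, -36, -30, 0], [0, 0, 0, -48, -48, -30, 0], [0, 0, 0, -48, -58, -30, 0]]'; python3 -c "
from h import *
b=snap('top','top4.png')
cv2.imwrite('pics/c6.png',cv2.resize(b['pixels'][130:280,150:350],None,fx=4,fy=4,interpolation=cv2.INTER_CUBIC))
"
```

```text
time: 10.55
tool_pos: [516.3, -413.7, 86.6]
tcp_rot: [179.3, 0.9, 84.6]
ft_force: [10.1, -27.6, 1.7]
finger_gap: 0.0
grip_force: 13.4
rotvec [ 0.7  0.9 -0.2] shift [ 5.8 -4.5  6.5] now stand [  49.4 -115.7   86.6] t 10.55 grip 0.0 13.4
time: 11.3
tool_pos: [270.8, -590.0, 216.0]
tcp_rot: [180.0, 0.1, 84.7]
ft_force: [1.1, -1.1, 0.7]
finger_gap: 0.3
grip_force: 0.0
```

View pics/c6.png

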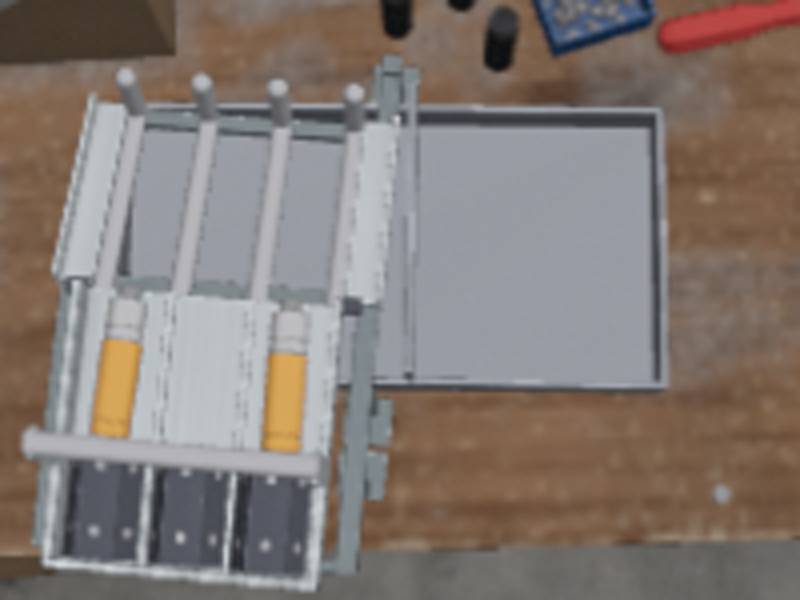

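```bash
python3 -c "
from h import *
b=load('top4.png')
T=lambda u,v,z: st(onz(b,150+u/4-.4,130+v/4-.4,z)).round(1)
print('back',T(145,106,40),T(230,106,40),T(658,109,40),'rightfront',T(666,386,40),'front',T(345,386,40),T(500,386,40))
print('div',T(414,100,92),T(409,375,92))
print('floor left',T(135,135,3),T(131,275,3))
"
```

```text
back [130.2  72.1  40. ] [133.6  17.7  40. ] [ 149.7 -253.9   40. ] rightfront [ -26.  -265.7   40. ] front [-39.1 -69.   40. ] [ -32.6 -163.9   40. ]
div [ 130.1 -100.2   92. ] [ -34.9 -108.6   92. ]
floor left [120.   84.4   3. ] [26.5 77.4  3. ]
```

Yaw is still about 3°, but the origin is about 6 mm from home, inside the 15 mm limit. I'll move on to the pan bar.

```bash
python3 -c "
from h import *
go([-95,0,300])"
```

```text
rotvec [-0.2  0.3 -0.4] shift [317.8  88.8 -84. ] now stand [-186.2 -317.6  217.8] t 11.35 grip 0.0 0.0
```

To row units: 318 mm is 63.6, 270 mm is 54.

```bash
python3 steer.py '[[0, 0, 0, 0, 0, -10, 60], [0, 0, 0, 8, 4, -17, 60], [0, 0, 0, 18, 8, -17, 60], [0, 0, 0, 30, 12, -17, 60], [0, 0, 0, 42, 17.6, -17, 60], [0, 0, 0, 54, 17.6, -17, 60], [0, 0, 0, 63.6, 17.6, -17, 60], [0, 0, 0, 63.6, 17.6, -17, 60]]'; python3 -c "
from h import *
go([-95,0,214])"
```

```text
time: 12.35
tool_pos: [390.0, -277.1, 300.1]
tcp_rot: [180.0, -0.0, 84.9]
ft_force: [0.9, -0.2, 0.3]
finger_gap: 59.7
grip_force: 0.0
rotvec [ 0.  -0.   0.1] shift [-8.8 -6.4 86.1] now stand [-88.7   8.9 300.1] t 12.35 grip 59.7 0.0
```

To row units: 86 mm is 17.2, 40 mm is 8.

```bash
python3 steer.py '[[0, 0, 0, -1.8, -1.2, 8, 60], [0, 0, 0, -1.8, -1.2, 17.2, 60], [0, 0, 0, -1.8, -1.2, 17.2, 60], [0, 0, 0, -1.8, -1.2, 17.2, 0], [0, 0, 0, -1.8, -1.2, 17.2, 0], [0, 0, 0, -1.8, -1.2, 17.2, 0], [0, 0, 0, -1.8, -1.2, 17.2, 0], [0, 0, 0, -1.8, -1.2, 17.2, 0]]' 50; python3 -c "
from h import *
go([-95,0,214])"
```

```text
time: 13.35
tool_pos: [381.9, -288.9, 215.6]
tcp_rot: [-179.9, 0.1, 84.7]
ft_force: [-9.6, -0.9, 5.4]
finger_gap: 10.2
grip_force: 49.2
rotvec [-0.1  0.1 -0.1] shift [3.6 0.7 1.6] now stand [-95.7  -3.6 215.6] t 13.35 grip 10.2 49.2
```

To row units: 40.6 mm is 8.12, 35 mm is 7.

```bash
python3 steer.py '[[0, 0, 0, 0, 0.9, -0.92, 0], [0, 0, 0, 0, 1.8, -1.82, 0], [0, 0, 0, 0, 2.8, -2.66, 0], [0, 0, 0, 0, 3.76, -3.44, 0], [0, 0, 0, 0, 4.8, -4.18, 0], [0, 0, 0, 0, 5.88, -4.86, 0], [0, 0, 0, 0, 7, -5.48, 0], [0, 0, 0, 0, 8.12, -6.06, 0]]' 50; python3 -c "
from h import *
go([-54.4,-3.6,245.9]); b=snap('scene','s5.png')"
```

```text
time: 14.35
tool_pos: [421.4, -292.9, 246.2]
tcp_rot: [-179.8, 0.1, 84.7]
ft_force: [-14.5, -0.3, 10.0]
finger_gap: 10.3
grip_force: 51.0
rotvec [-0.2  0.1 -0.1] shift [0.4 1.5 0.3] now stand [-55.9  -4.  246.2] t 14.35 grip 10.3 51.0
```

```bash
python3 steer.py '[[0, 0, 0, 0, 1.2, -0.5, 0], [0, 0, 0, 0, 2.36, -0.96, 0], [0, 0, 0, 0, 3.6, -1.36, 0], [0, 0, 0, 0, 4.8, -1.7, 0], [0, 0, 0, 0, 6, -1.96, 0], [0, 0, 0, 0, 7.3, -2.18, 0], [0, 0, 0, 0, 8.6, -2.32, 0], [0, 0, 0, 0, 9.84, -2.42, 0]]' 50; python3 steer.py '[[0, 0, 0, 0, 1.26, -0.02, 0], [0, 0, 0, 0, 2.46, 0, 0], [0, 0, 0, 0, 2.46, 0, 0], [0, 0, 0, 0, 2.46, 0, 0], [0, 0, 0, 0, 2.46, 0, 0], [0, 0, 0, 0, 2.46, 0, 0]]'; python3 -c "
from h import *
go([7.5,-3.6,257]); b=snap('scene','s6.png')
cv2.imwrite('pics/c7.png',cv2.resize(b['pixels'][90:345,120:385],None,fx=2.2,fy=2.2,interpolation=cv2.INTER_CUBIC))"
```

```text
time: 15.4
tool_pos: [472.3, -297.6, 258.3]
tcp_rot: [180.0, 0.2, 84.7]
ft_force: [-4.6, -4.4, 2.8]
finger_gap: 10.0
grip_force: 50.6
time: 16.15
tool_pos: [484.6, -298.7, 258.0]
tcp_rot: [179.9, 0.1, 84.7]
ft_force: [-2.6, -4.5, 4.1]
finger_gap: 10.0
grip_force: 50.7
rotvec [ 0.1  0.1 -0.1] shift [ 0.4 -0.   1. ] now stand [  7.5  -4.  258. ] t 16.15 grip 10.0 50.7
```

View pics/c7.png

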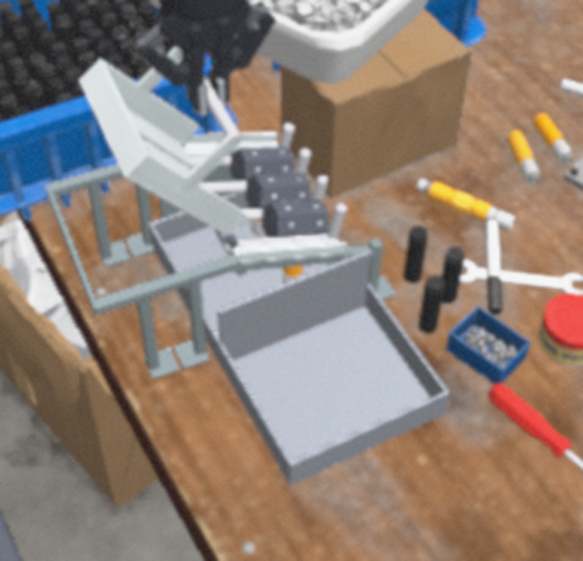

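The pan is raised and three nuts sit on the grate at (262,160), (278,187) and (295,213). A sleeve shows in the big compartment at (290,270). I'll lower the pan along the same arc.

The manual's scale: shifts go in units of 5 mm. Converting my numbers, -93.5 mm is -18.7, -83.7 mm is -16.74.

```bash
python3 steer.py '[[0, 0, 0, 0, -2.46, 0, 0], [0, 0, 0, 0, -5, 0.2, 0], [0, 0, 0, 0, -7.5, 0.68, 0], [0, 0, 0, 0, -10, 1.42, 0], [0, 0, 0, 0, -12.4, 2.4, 0], [0, 0, 0, 0, -14.6, 3.6, 0], [0, 0, 0, 0, -16.74, 5, 0], [0, 0, 0, 0, -18.7, 6.6, 0]]'; python3 steer.py '[[0, 0, 0, 0, -1, 0.9, 0], [0, 0, 0, 0, -1.8, 1.8, 0], [0, 0, 0, 0, -1.8, 1.8, 0], [0, 0, 0, 0, -1.8, 1.8, 30], [0, 0, 0, 0, -1.8, 1.8, 60], [0, 0, 0, 0, -1.8, 1.8, 60], [0, 0, 0, 0, -1.8, -10, 60], [0, 0, 0, 0, -1.8, -16, 60]]'; python3 -c "
from h import *
go([-95,-3.6,215])"
```

```text
time: 17.2
tool_pos: [390.7, -288.6, 222.6]
tcp_rot: [-180.0, -0.0, 84.8]
ft_force: [-4.4, 0.1, 4.1]
finger_gap: 10.4
grip_force: 53.4
time: 18.2
tool_pos: [383.2, -288.4, 306.4]
tcp_rot: [179.9, 0.1, 84.8]
ft_force: [0.6, 0.5, -0.0]
finger_gap: 60.0
grip_force: 0.0
rotvec [ 0.1  0.1 -0. ] shift [-0.5 -0.8 91.4] now stand [-94.5  -3.  306.4] t 18.2 grip 60.0 0.0
```

To row units: -330 mm is -66, -320 mm is -64.

```bash
python3 steer.py '[[0, 0, 0, -10, 0, -4, 85], [0, 0, 0, -22, -4, -4, 85], [0, 0, 0, -34, -8, -4, 85], [0, 0, 0, -46, -12, -4, 85], [0, 0, 0, -58, -18, 0, 85], [0, 0, 0, -64, -24, 0, 85], [0, 0, 0, -66, -26, 0, 85]]'; python3 -c "
from h import *
b=snap('top','top7.png');a=snap('scene','s7.png')
c=np.hstack([cv2.resize(b['pixels'][130:280,150:275],None,fx=3.2,fy=3.2,interpolation=cv2.INTER_CUBIC),cv2.resize(a['pixels'][130:280,150:275],None,fx=3.2,fy=3.2,interpolation=cv2.INTER_CUBIC)])
cv2.imwrite('pics/c8.png',c)"
```

```text
time: 19.08
tool_pos: [220.3, -606.4, 301.9]
tcp_rot: [-179.9, -0.1, 84.6]
ft_force: [-0.1, 0.0, 0.5]
finger_gap: 84.9
grip_force: 0.0
```

View pics/c8.png

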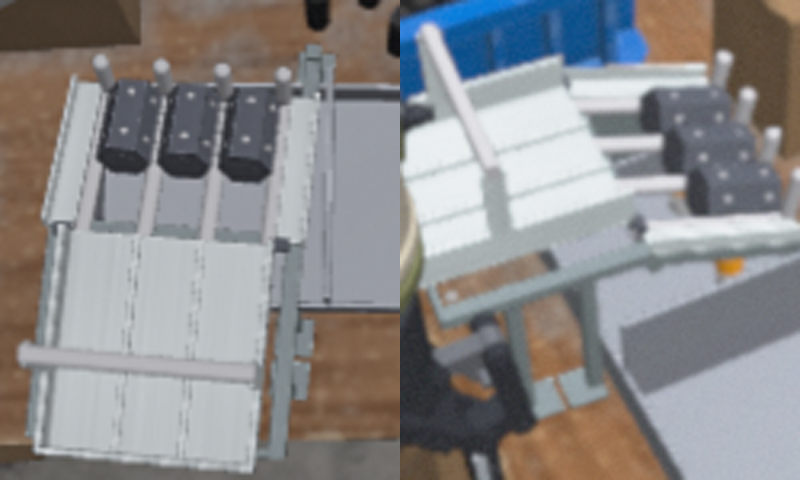

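The top crop (left half) shows the three nuts seated in the lanes against the stops. Their near ends are at about (128,172), (190,176) and (250,180). I'll compare the predicted geometry with these.

```bash
cat >> h.py <<'E'
A=0.33
def gr(s,y,h): # along slope s, lane y, h above bar-top plane (perp) -> stand
    return np.array([s*np.cos(A)+h*np.sin(A),y,135-s*np.sin(A)+h*np.cos(A)])
E
python3 -c "
from h import *
a=load('s7.png');b=load('top7.png')
for y in(44,0,-44):
  for c,n in((a,'S'),(b,'T')):
    out=[]
    for s in (53,113):
      for dy,dh in((10.4,18),(-10.4,18),(-20.8,0),(-10.4,-18)):
        q=(proj(c,wo(gr(s,y+dy,3.9+dh)))-[150,130])*3.2
        if n=='S': q[0]+=400
        out.append(q.round().astype(int).tolist())
    print(y,n,out)
im=cv2.imread('pics/c8.png',0)
for (x0,x1,y0,y1) in((90,275,70,190),(640,785,80,220)):
    m=(im[y0:y1,x0:x1]<85).astype(np.uint8); cs,_=cv2.findContours(m,0,2)
    print([[(x0+c[:,0,0].min(),x0+c[:,0,0].max()),(y0+c[:,0,1].min(),y0+c[:,0,1].max()),cv2.contourArea(c)] for c in cs if cv2.contourArea(c)>300])
"
```

```text
44 S [[649, 86], [660, 104], [659, 132], [647, 141], [720, 84], [731, 101], [729, 129], [717, 138]]
44 T [[104, 146], [133, 148], [151, 162], [139, 174], [117, 77], [145, 78], [162, 93], [151, 106]]
0 S [[673, 124], [684, 143], [683, 172], [670, 181], [744, 121], [756, 139], [754, 167], [741, 176]]
0 T [[166, 150], [195, 152], [211, 166], [199, 178], [177, 80], [205, 82], [221, 97], [208, 109]]
-44 S [[697, 165], [710, 184], [708, 214], [694, 222], [770, 160], [782, 180], [781, 208], [766, 217]]
-44 T [[228, 154], [257, 156], [273, 170], [259, 182], [237, 84], [265, 86], [280, 100], [267, 113]]
[[(np.int32(260), np.int32(274)), (np.int32(88), np.int32(144)), 468.0], [(np.int32(219), np.int32(270)), (np.int32(88), np.int32(182)), 1768.0], [(np.int32(158), np.int32(220)), (np.int32(85), np.int32(177)), 2256.5], [(np.int32(97), np.int32(159)), (np.int32(82), np.int32(173)), 2175.5]]
[[(np.int32(687), np.int32(709)), (np.int32(168), np.int32(213)), 759.5], [(np.int32(662), np.int32(685)), (np.int32(128), np.int32(172)), 737.5], [(np.int32(640), np.int32(661)), (np.int32(93), np.int32(131)), 611.5], [(np.int32(728), np.int32(784)), (np.int32(80), np.int32(127)), 1371.5]]
```

The prediction matches the masks to within about 3 mm, so the nut centres are at s≈83 mm in lanes ±44 and 0. I'll grip lengthwise with the tool tilted 18.9°, starting with the right nut.

```bash
python3 -c "
from h import *
go([90,-250,250],18.9); go(gr(82.5,-44,80),18.9)"
```

```text
rotvec [18.9 -0.1 -0.2] shift [ 84.3 316.2  53.1] now stand [-226.4 -333.4  303. ] t 19.18 grip 85.3 0.0
rotvec [18.9 -0.1 -0.2] shift [290.3 329.5 119.2] now stand [-226.4 -333.4  303. ] t 19.18 grip 85.3 0.0
```

```bash
python3 steer.py '[[3, 0, 0, 6, 11, 2, 85], [6, 0, 0, 10, 22, 4, 85], [9, 0, 0, 14, 33, 6, 85], [12, 0, 0, 17, 44, 8, 85], [15, 0, 0, 20, 55, 10, 85], [18.9, 0, 0, 26, 65.8, 10, 85], [18.9, 0, 0, 38, 65.8, 14, 85], [18.9, 0, 0, 48, 65.8, 20, 85]]'; python3 -c "
from h import *
go(gr(82.5,-44,80),18.9)"
```

```text
time: 20.18
tool_pos: [576.1, -395.5, 201.7]
tcp_rot: [-161.1, -0.0, 85.0]
ft_force: [-0.3, -0.1, 1.0]
finger_gap: 85.4
grip_force: 0.0
rotvec [-0.   0.   0.2] shift [48.1  2.7 17.9] now stand [107.4 -92.1 201.7] t 20.18 grip 85.4 0.0
```

To row units: 48 mm is 9.6, 18 mm is 3.6.

```bash
python3 steer.py '[[0, 0, 0, 4.8, 0.4, 1.6, 85], [0, 0, 0, 9.6, 0.6, 3.6, 85], [0, 0, 0, 9.6, 0.6, 3.6, 85], [0, 0, 0, 9.6, 0.6, 10, 85], [0, 0, 0, 9.6, 0.6, 14, 85], [0, 0, 0, 9.6, 0.6, 14, 85]]'; python3 -c "
from h import *
go(gr(82.5,-44,-11),18.9)
b=snap('wrist','w1.png'); cv2.imwrite('pics/c9.png',b['pixels'])"
```

```text
time: 20.92
tool_pos: [556.0, -348.8, 136.8]
tcp_rot: [-161.0, -0.1, 84.8]
ft_force: [-0.4, 0.3, 0.2]
finger_gap: 85.3
grip_force: 0.0
rotvec [-0.1 -0.1 -0. ] shift [ 3.4  4.6 39.7] now stand [ 83.1 -47.5 136.8] t 20.93 grip 85.3 0.0
```

View pics/c9.png

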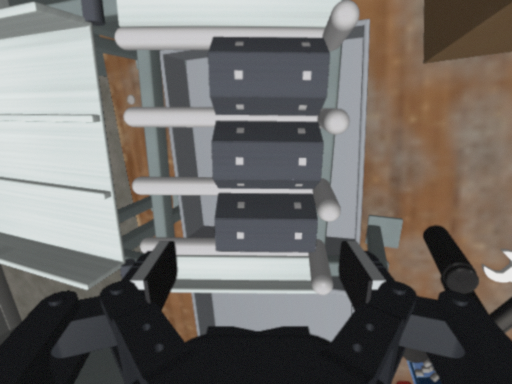

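To row units: 4.6 mm is 0.92, 3.4 mm is 0.68.

```bash
python3 steer.py '[[0, 0, 0, 0.68, 0.92, 0, 85], [0, 0, 0, 0.68, 0.92, 2.4, 85], [0, 0, 0, 0.68, 0.92, 4.8, 85], [0, 0, 0, 0.68, 0.92, 6.8, 85], [0, 0, 0, 0.68, 0.92, 8, 85], [0, 0, 0, 0.68, 0.92, 8, 85]]'; python3 -c "
from h import *
go(gr(82.5,-44,-11),18.9)"
```

```text
time: 21.72
tool_pos: [547.9, -344.9, 97.8]
tcp_rot: [-161.0, -0.0, 84.7]
ft_force: [1.1, -0.3, 0.9]
finger_gap: 84.8
grip_force: 0.0
rotvec [-0.1 -0.1 -0. ] shift [ 0.3 -0.3  0. ] now stand [ 74.7 -44.3  97.8] t 21.73 grip 84.8 0.0
```

To row units: -90 mm is -18, -70 mm is -14.

```bash
python3 steer.py '[[0, 0, 0, 0, 0, 0, 40], [0, 0, 0, 0, 0, 0, 40], [0, 0, 0, 0, 0, 0, 40], [0, 0, 0, 0, 0, 0, 40], [0, 0, 0, 0, 0, 0, 40]]' 70; python3 steer.py '[[0, 0, 0, 0, 0, -2, 40], [0, 0, 0, 0, 0, -5, 40], [0, 0, 0, 0, 0, -9, 40], [0, 0, 0, 0, 0, -14, 40], [0, 0, 0, 0, 0, -18, 40]]'; python3 -c "
from h import *
go([55,-226,170]); go([55,-226,12])"
```

```text
time: 22.35
tool_pos: [548.6, -345.3, 99.6]
tcp_rot: [-161.1, 0.0, 84.7]
ft_force: [-2.9, 1.0, 7.0]
finger_gap: 58.8
grip_force: 75.1
time: 22.98
tool_pos: [578.3, -347.8, 184.6]
tcp_rot: [-161.2, 0.0, 84.8]
ft_force: [0.4, 0.2, -3.1]
finger_gap: 58.9
grip_force: 78.3
rotvec [-18.8  -0.   -0. ] shift [-181.6  -42.8   30. ] now stand [105.3 -44.4 184.6] t 22.98 grip 58.9 78.3
rotvec [-18.8  -0.   -0. ] shift [-181.6    8.2  179.6] now stand [105.3 -44.4 184.6] t 22.98 grip 58.9 78.3
```

To row units: -182 mm is -36.4, -170 mm is -34.

```bash
python3 steer.py '[[-3, 0, 0, -8, -1, 1, 40], [-6, 0, 0, -17, -2.4, 2, 40], [-10, 0, 0, -26, -5, 4, 40], [-14, 0, 0, -34, -7, 5, 40], [-18.8, 0, 0, -36.4, -8.6, 6, 40], [-18.8, 0, 0, -36.4, -8.6, 6, 40]]'; python3 -c "
from h import *
go([55,-226,14])"
```

```text
time: 23.72
tool_pos: [508.3, -525.7, 168.9]
tcp_rot: [-179.9, -0.0, 84.6]
ft_force: [0.1, 0.5, -2.6]
finger_gap: 59.0
grip_force: 78.3
rotvec [-0.1 -0.  -0.2] shift [  1.9   3.6 154.9] now stand [  51.7 -228.   168.9] t 23.73 grip 59.0 78.3
```

To row units: 155 mm is 31, 140 mm is 28.

```bash
python3 steer.py '[[0, 0, 0, 0.4, 0.8, 12, 40], [0, 0, 0, 0.4, 0.8, 22, 40], [0, 0, 0, 0.4, 0.8, 28, 40], [0, 0, 0, 0.4, 0.8, 31, 40], [0, 0, 0, 0.4, 0.8, 31, 40], [0, 0, 0, 0.4, 0.8, 31, 75], [0, 0, 0, 0.4, 0.8, 31, 85], [0, 0, 0, 0.4, 0.8, 31, 85]]'; python3 -c "
from h import *
go([55,-226,14])"
```

```text
time: 24.72
tool_pos: [515.3, -523.6, 16.1]
tcp_rot: [180.0, 0.1, 84.8]
ft_force: [-0.2, -0.7, -0.6]
finger_gap: 84.9
grip_force: 0.0
rotvec [ 0.   0.1 -0. ] shift [-0.7 -3.5  2.1] now stand [  58.5 -225.3   16.1] t 24.73 grip 84.9 0.0
```

To row units: -160 mm is -32, 225 mm is 45.

```bash
python3 steer.py '[[0, 0, 0, 0, 0, -10, 85], [0, 0, 0, 0, 0, -22, 85], [0, 0, 0, 0, 0, -34, 85], [4, 0, 0, 12, 3, -35, 85], [8, 0, 0, 22, 6, -35, 85], [12, 0, 0, 34, 8, -34, 85], [16, 0, 0, 43, 9, -32, 85], [18.9, 0, 0, 45, 10, -30, 85]]'; python3 -c "
from h import *
go(gr(82.5,0,55),18.9)
b=snap('wrist','w2.png'); cv2.imwrite('pics/c10.png',b['pixels'])"
```

```text
time: 25.72
tool_pos: [586.7, -299.9, 164.9]
tcp_rot: [-161.0, -0.0, 85.0]
ft_force: [0.4, -0.6, 0.4]
finger_gap: 84.6
grip_force: 0.0
rotvec [-0.1  0.   0.2] shift [ -4.  -11.2   8.7] now stand [109.2   4.  164.9] t 25.73 grip 84.6 0.0
```

View pics/c10.png

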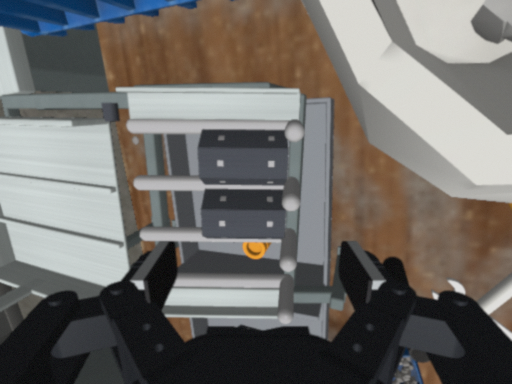

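The wrist view shows the two remaining nuts undisturbed in lanes 0 and 44, at rows 213 and 155. A sleeve is visible end-on in the tray at (255,248).

To row units: -11 mm is -2.2, 8 mm is 1.6.

```bash
python3 steer.py '[[0, 0, 0, -0.8, -2.2, 1.6, 85], [0, 0, 0, -0.8, -2.2, 1.6, 85], [0, 0, 0, -0.8, -2.2, 6, 85], [0, 0, 0, -0.8, -2.2, 9, 85], [0, 0, 0, -0.8, -2.2, 11.4, 85], [0, 0, 0, -0.8, -2.2, 13.4, 85], [0, 0, 0, -0.8, -2.2, 14.8, 85], [0, 0, 0, -0.8, -2.2, 14.8, 85]]' 70; python3 -c "
from h import *
go(gr(82.5,0,-11),18.9)"
```

```text
time: 26.78
tool_pos: [550.2, -303.9, 97.2]
tcp_rot: [-161.0, -0.0, 84.8]
ft_force: [-0.1, 0.3, 0.8]
finger_gap: 85.1
grip_force: 0.0
rotvec [-0.1 -0.  -0. ] shift [ 3.3  0.9 -1. ] now stand [73.3 -3.3 97.2] t 26.77 grip 85.1 0.0
```

```bash
python3 steer.py '[[0, 0, 0, 0.66, 0.2, 0, 85], [0, 0, 0, 0.66, 0.2, 0, 40], [0, 0, 0, 0.66, 0.2, 0, 40], [0, 0, 0, 0.66, 0.2, 0, 40], [0, 0, 0, 0.66, 0.2, 0, 40], [0, 0, 0, 0.66, 0.2, 0, 40]]' 70; python3 steer.py '[[0, 0, 0, 0, 0, -2, 40], [0, 0, 0, 0, 0, -5, 40], [0, 0, 0, 0, 0, -9, 40], [0, 0, 0, 0, 0, -14, 40], [0, 0, 0, 0, 0, -18, 40]]'; python3 -c "
from h import *
go([55,-181,170])"
```

```text
time: 27.52
tool_pos: [552.3, -300.8, 98.2]
tcp_rot: [-161.1, 0.0, 84.8]
ft_force: [0.6, 2.0, 5.8]
finger_gap: 58.8
grip_force: 74.9
time: 28.15
tool_pos: [581.5, -303.8, 183.8]
tcp_rot: [-161.0, 0.0, 84.8]
ft_force: [0.4, -1.0, -1.8]
finger_gap: 58.6
grip_force: 77.8
rotvec [-19.    0.   -0.1] shift [-180.6  -42.1   29.2] now stand [104.4  -0.4 183.8] t 28.15 grip 58.6 77.8
```

To row units: -181 mm is -36.2, -170 mm is -34.

```bash
python3 steer.py '[[-3, 0, 0, -8, -1, 1, 40], [-6, 0, 0, -17, -2.4, 2, 40], [-10, 0, 0, -26, -5, 4, 40], [-14, 0, 0, -34, -7, 5, 40], [-19, 0, 0, -36.2, -8.4, 5.8, 40], [-19, 0, 0, -36.2, -8.4, 5.8, 40]]'; python3 -c "
from h import *
go([55,-181,16])
b=snap('wrist','w3.png'); cv2.imwrite('pics/c11.png',b['pixels'])"
```

```text
time: 28.9
tool_pos: [513.1, -480.7, 168.8]
tcp_rot: [-180.0, -0.0, 84.6]
ft_force: [0.7, 0.2, -1.7]
finger_gap: 58.8
grip_force: 77.8
rotvec [-0.  -0.  -0.2] shift [  1.6   2.8 152.8] now stand [  52.3 -182.7  168.8] t 28.9 grip 58.8 77.8
```

View pics/c11.png

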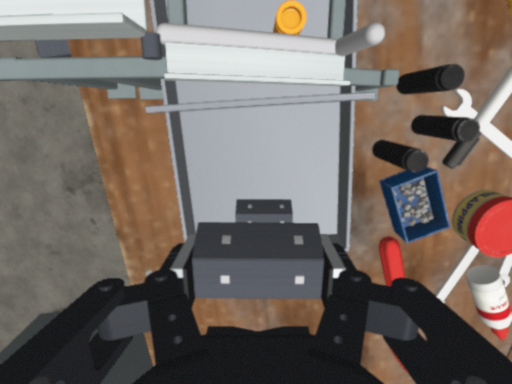

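The held nut is secure, and the first nut shows in the small compartment at (265,210). I'll check its position before setting this one down.

```bash
python3 -c "
from h import *
b=load('w3.png')
for u,v,z in((237,201,39),(291,201,39),(237,222,21),(150,108,92),(378,97,92),(345,250,40),(291,17,83)): print(st(onz(b,u,v,z)).round(1))"
```

```text
[  32.5 -200.2   39. ]
[  87.6 -200.3   39. ]
[  30.5 -230.9   21. ]
[ -27.  -108.7   92. ]
[ 143.3 -101.1   92. ]
[ 147.7 -256.    40. ]
[ 78.  -45.9  83. ]
```

To row units: 3 mm is 0.6, 155 mm is 31.

```bash
python3 steer.py '[[0, 0, 0, 2.8, 0.6, 12, 40], [0, 0, 0, 3.2, 0.6, 22, 40], [0, 0, 0, 3.2, 0.6, 28, 40], [0, 0, 0, 3.2, 0.6, 31, 40], [0, 0, 0, 3.2, 0.6, 31, 40], [0, 0, 0, 3.2, 0.6, 31, 75], [0, 0, 0, 3.2, 0.6, 31, 85], [0, 0, 0, 3.2, 0.6, 31, 85]]'; python3 steer.py '[[0, 0, 0, 0, 0, -10, 85], [0, 0, 0, 0, 0, -22, 85], [0, 0, 0, 0, 0, -34, 85], [4, 0, 0, 12, 3, -35, 85], [8, 0, 0, 22, 6, -35, 85], [12, 0, 0, 34, 8, -34, 85], [16, 0, 0, 40, 8, -32, 85], [18.9, 0, 0, 41.6, 8, -30, 85]]'; python3 -c "
from h import *
go(gr(82.5,44,-11),18.9)
b=snap('wrist','w4.png'); cv2.imwrite('pics/c12.png',b['pixels'])
for dy in(-10.4,10.4): print(proj(b,wo(gr(52.5,44+dy,21.9))),proj(b,wo(gr(112.5,44+dy,21.9))))"
```

```text
time: 29.95
tool_pos: [520.6, -464.5, 15.5]
tcp_rot: [179.9, 0.1, 84.8]
ft_force: [-0.0, 0.8, 0.1]
finger_gap: 85.1
grip_force: 0.0
time: 30.95
tool_pos: [579.8, -257.7, 164.3]
tcp_rot: [-161.1, 0.0, 84.9]
ft_force: [-0.0, -0.8, 0.7]
finger_gap: 84.7
grip_force: 0.0
rotvec [-0.   0.   0.1] shift [-1.4 -1.2 70.7] now stand [ 98.6  45.4 164.3] t 30.95 grip 84.7 0.0
[210.58599023 234.57733576] [296.06768912 234.87449707]
[209.17352025 206.67831851] [297.43882733 206.99003293]
```

View pics/c12.png

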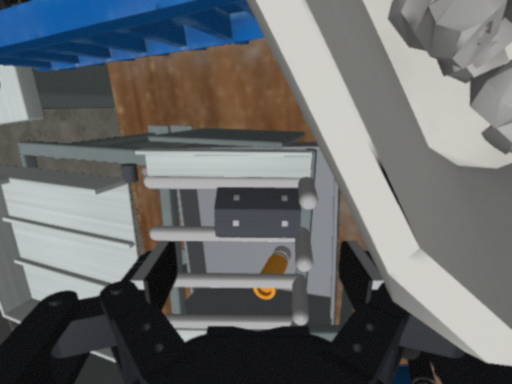

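```bash
python3 -c "
from h import *
b=load('top0.png');a=load('scene0.png')
for z in (150,200,250): print(st(onz(b,177,100,z)).round(),st(onz(b,165,125,z)).round(),'S',st(onz(a,326,73,z)).round(),st(onz(a,268,120,z)).round())"
```

```text
[234.  85. 150.] [171. 105. 150.] S [441. 253. 150.] [197. 127. 150.]
[213.  72. 200.] [153.  92. 200.] S [396. 189. 200.] [168.  72. 200.]
[191.  59. 250.] [135.  78. 250.] S [352. 126. 250.] [140.  17. 250.]
```

The last nut is in lane 44 at (258,213). The grey container's rim is near the path, so I'll descend in small steps and watch the force.

```bash
python3 steer.py '[[0, 0, 0, -0.4, 0, 3, 85], [0, 0, 0, -0.4, 0, 6, 85], [0, 0, 0, -0.4, 0, 8, 85], [0, 0, 0, -0.4, 0, 10, 85]]' 70; python3 steer.py '[[0, 0, 0, 0, 0, 1.6, 85], [0, 0, 0, 0, 0, 3, 85], [0, 0, 0, 0, 0, 4.2, 85], [0, 0, 0, 0, 0, 4.2, 85]]'; python3 -c "
from h import *
go(gr(83,44,-11),18.9)"
```

```text
time: 31.5
tool_pos: [561.8, -261.3, 116.1]
tcp_rot: [-161.1, 0.0, 84.7]
ft_force: [0.6, 0.8, 0.6]
finger_gap: 85.2
grip_force: 0.0
time: 32.0
tool_pos: [555.3, -259.9, 96.1]
tcp_rot: [-161.1, -0.0, 84.8]
ft_force: [0.4, 0.3, 0.6]
finger_gap: 85.0
grip_force: 0.0
rotvec [-0. -0. -0.] shift [ 3.  -0.  -1.7] now stand [74.4 41.  96.1] t 32.0 grip 85.0 0.0
```

To row units: 2 mm is 0.4.

```bash
python3 steer.py '[[0, 0, 0, 0.4, 0, 0, 85], [0, 0, 0, 0.4, 0, 0, 40], [0, 0, 0, 0.4, 0, 0, 40], [0, 0, 0, 0.4, 0, 0, 40], [0, 0, 0, 0.4, 0, 0, 40], [0, 0, 0, 0.4, 0, 0, 40]]' 70; python3 steer.py '[[0, 0, 0, 0, 0, -2, 40], [0, 0, 0, 0, 0, -5, 40], [0, 0, 0, 0, 0, -9, 40], [0, 0, 0, 0, 0, -13, 40], [0, 0, 0, -3, 0, -15, 40], [0, 0, 0, -8, -2, -16, 40]]'; python3 -c "
from h import *
go([55,-135,170])"
```

```text
time: 32.75
tool_pos: [556.3, -258.1, 97.2]
tcp_rot: [-161.2, 0.0, 84.8]
ft_force: [1.6, 1.7, 4.8]
finger_gap: 58.9
grip_force: 74.9
time: 33.5
tool_pos: [569.1, -299.7, 176.2]
tcp_rot: [-161.1, 0.0, 84.9]
ft_force: [0.9, 0.3, -3.2]
finger_gap: 58.8
grip_force: 77.7
rotvec [-18.9   0.    0.1] shift [-137.6  -32.9   17.8] now stand [ 91.8   2.6 176.2] t 33.5 grip 58.8 77.7
```

To row units: -138 mm is -27.6, -130 mm is -26.

```bash
python3 steer.py '[[-4, 0, 0, -9, -1.6, 0.8, 40], [-9, 0, 0, -18, -3.6, 1.8, 40], [-14, 0, 0, -26, -5.2, 2.8, 40], [-18.9, 0, 0, -27.6, -6.6, 3.6, 40], [-18.9, 0, 0, -27.6, -6.6, 3.6, 40], [-18.9, 0, 0, -27.6, -6.6, 3.6, 40]]'; python3 -c "
from h import *
go([55,-128,28])
b=snap('scene','s13.png'); cv2.imwrite('pics/c13.png',cv2.resize(b['pixels'][150:330,180:330],None,fx=3.2,fy=3.2,interpolation=cv2.INTER_CUBIC))"
```

```text
time: 34.25
tool_pos: [518.6, -433.7, 169.4]
tcp_rot: [-179.9, -0.0, 84.7]
ft_force: [0.4, 0.1, -1.9]
finger_gap: 59.0
grip_force: 77.7
rotvec [-0.1 -0.  -0.1] shift [  7.4   1.6 141.4] now stand [  53.6 -135.4  169.4] t 34.25 grip 59.0 77.7
```

View pics/c13.png

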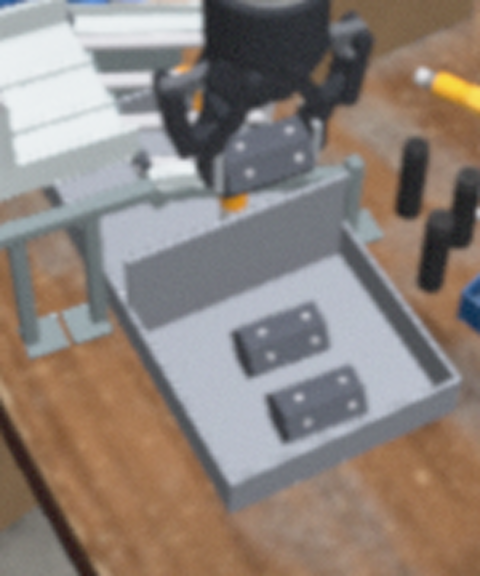

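```bash
python3 -c "
from h import *
b=load('s13.png')
for u,v,z in((235,335,21),(315,303,21),(235,335,30),(315,303,30),(285,440,3),(268,395,21)): print(st(onz(b,180+u/3.2-.3,150+v/3.2-.3,z)).round(1))"
```

```text
[  31.3 -148.5   21. ]
[  95.5 -146.5   21. ]
[  28.6 -154.3   30. ]
[  92.1 -152.2   30. ]
[  31.6 -230.9    3. ]
[  31.2 -203.4   21. ]
```

To row units: 2 mm is 0.4, 141 mm is 28.2.

```bash
python3 steer.py '[[0, 0, 0, 0, 0.4, 10, 40], [0, 0, 0, 0, 0.4, 18, 40], [0, 0, 0, 0, 0.4, 23, 40], [0, 0, 0, 0, 0.4, 26, 40], [0, 0, 0, 0, 0.4, 27.6, 40], [0, 0, 0, 0, 0.4, 28.2, 40], [0, 0, 0, 0, 0.4, 28.2, 40]]'; python3 -c "
from h import *
go([55,-136,26])"
```

```text
time: 35.17
tool_pos: [521.6, -434.1, 29.2]
tcp_rot: [179.9, 0.1, 84.8]
ft_force: [0.4, 0.2, -1.1]
finger_gap: 59.3
grip_force: 77.8
rotvec [ 0.1  0.1 -0. ] shift [-0.4 -1.6  3.2] now stand [  56.6 -135.6   29.2] t 35.17 grip 59.3 77.8
```

```bash
python3 steer.py '[[0, 0, 0, 0, 0, 0.8, 65], [0, 0, 0, 0, 0, 0.8, 75], [0, 0, 0, 0, 0, 0.8, 85], [0, 0, 0, 0, 0, 0.8, 85], [0, 0, 0, 0, 0, -10, 85], [0, 0, 0, 0, 0, -22, 85], [0, 0, 0, 0, 0, -32, 85], [0, 0, 0, 0, 0, -36, 85]]'; python3 steer.py '[[0, 0, 0, -8, -12, 0, 85], [0, 0, 0, -16, -24, 0, 85], [0, 0, 0, -24, -36, 0, 85], [0, 0, 0, -32, -48, 0, 85], [0, 0, 0, -40, -58, 0, 85], [0, 0, 0, -42, -60, 0, 85]]'; python3 -c "
from h import *
b=snap('scene','s14.png'); t=snap('top','t14.png')
cv2.imwrite('pics/c14.png',np.hstack([cv2.resize(b['pixels'][130:310,170:320],None,fx=2.6,fy=2.6,interpolation=cv2.INTER_CUBIC),cv2.resize(t['pixels'][130:286,175:325],None,fx=2.6,fy=3,interpolation=cv2.INTER_CUBIC)]))"
```

```text
time: 36.17
tool_pos: [522.5, -435.0, 213.3]
tcp_rot: [179.7, 0.2, 84.8]
ft_force: [0.3, 0.2, 0.1]
finger_gap: 84.8
grip_force: 0.0
time: 36.92
tool_pos: [200.7, -615.7, 207.0]
tcp_rot: [-180.0, -0.1, 84.7]
ft_force: [0.0, -0.6, 0.3]
finger_gap: 85.3
grip_force: 0.0
```

View pics/c14.png

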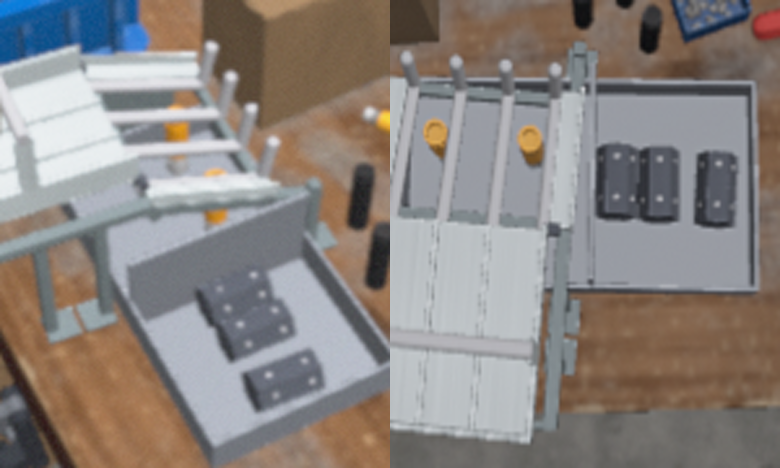

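```bash
python3 -c "
from h import *
b=load('t14.png')
T=lambda u,v,z: st(onz(b,175+(u-390)/2.6-.3,130+v/3-.3,z)).round(1)
d=[T(594,62,92),T(590,285,92)];print('div',d); print('right',T(757,83,40),T(759,290,40)); print('sleeves',T(435,133,83),T(531,139,83)); print('home stand',[55,-97]); print('nuts',T(615,180,35),T(660,183,39),T(718,188,39))"
```

```text
div [array([140.6, -99.7,  92. ]), array([ -38.1, -108.3,   92. ])]
right [ 148.6 -258.4   40. ] [ -26.5 -267.    40. ]
sleeves [74.8 43.5 83. ] [ 75.7 -45.8  83. ]
home stand [55, -97]
nuts [  56.8 -125.3   35. ] [  56.4 -168.5   39. ] [  55.9 -224.3   39. ]
```

The tray's origin is about 7 mm from home, against the 15 mm limit. All three nuts are in the small compartment and both sleeves are in the big one. The pan is flat, the arm is clear and the bystanders are untouched, so I'm handing in.

```bash
python3 -c "
from h import *
print(r.hand_in())"
```

```text
the job is handed in; nothing more can be done
None
```

I handed the job in at about 37 s, and the hand-in returned no verdict: both sleeves are in the big compartment, all three nuts are in the small one, the pan is flat, the black sleeves are untouched, and the tray is about 7 mm from home (limit 15 mm) but still turned about 3°.

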